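Store the sample vial and close the sliding hatch on its seal

ROBOT

A 6-joint arm with a two-finger parallel gripper is mounted at the origin on a cart in front of the work surface, level with it; the furniture and walls round the work are solid. World frame = base frame: x ahead of the robot, y to its left, z up, the work surface at z = 0. Lengths are in mm, angles in rad, forces in N, time in s.
With the tool pointing down it reaches from about 300 to 775 mm from the base axis. Payload 14.6 kg.
Tool frame: the origin (TCP) lies midway between the tips of the shut fingers; the grasp point (between the pads) lies 19 mm behind it (manip.grip_depth is the distance from the TCP to the grasp point, in mm); x points along the fingers, y is the direction in which the jaws open and shut, and the axes are right-handed (so a half turn about x gives the same grasp; the last joint's range is limited). The gripper opens to 94 mm and grips with 3 to 60 N. Pads are 16 mm wide; open, the fingers measure 119 mm over their backs; the gripper's body (75 mm by 177 mm) begins 78 mm behind the grasp point.
Start: joints at [-1.366, 0.3, 1.521, -0, 1.321, -0.067], TCP at [147.649, -529.801, 205.446] pointing down, gripper open.
Joint ranges: [-3.03, 3.03], [-0.79, 2.21], [0.23, 2.52], [-1.04, 4.18], [0, 3.07], [-2.55, 2.55]. Speed limits (rad/s): [2.22, 2.22, 2.57, 3.14, 3.14, 3.14].

INTERFACE

Orientations are given as [roll, pitch, yaw] about the fixed x, y, z axes, in that order (R = Rz(yaw) Ry(pitch) Rx(roll)).
In Python, from cell import readout, cams, ticket, manip gives the robot as it stands. The module is installed in compiled form; this text tells all that it offers.
- The arm moves only by the tool apply_moves, never from a script. Its argument "plan" is one flat list of numbers, 7 for each row, row after row: the turn, a rotation vector about the tool's x, y, z in rad, then the shift along the tool's x, y, z in m, then the opening in per cent of the stroke, from 0 (shut) to 100 (fully open). In form: [wx, wy, wz, x, y, z, fingers, wx, wy, wz, x, y, z, fingers, ...]. A call has 1 to 5 rows; each row shifts and turns the commanded pose from where the row before left it, along the tool's axes as they then stand; what a row does not reach is not made up. A row lasts 1/8 s, in which the tool goes at most 62.5 mm and 10.7 degrees, less where a joint would pass 70% of its speed; a pose out of reach is approached as far as the arm can. A call with a gripper value outside its range is refused whole. The fingers move at their own pace and stop on an object; "force" is the grip in N (left out, the last holds). Time passes only in rows, so rows that do not move let the fingers close. It gives the time, the measured TCP pose, the force and the opening at its end, in the units of the state.
- readout.read_state(): the state, without advancing time (a new reading comes with each control period).
- cams.camera(name): name is "scene" or "top" or "wrist"; returns a dict with "image" (420x560x3 uint8, red, green, blue), "fovy" (degrees; the focal length in pixels is half the picture's height over the tangent of half this angle, whatever the lens; pixels are square), "cx", "cy" (the principal point, pixels), "position" and "orientation" of the camera in the world; the wrist camera has in their place "T_tool_cam" (4x4, takes a point from camera to tool coordinates, whose origin is the TCP and whose axes are the tool frame's). Camera axes: x right, y down, z forward; pixel columns grow to the right and rows downward; lengths in mm; the calibration is good to about 2 mm. The wrist camera is an equidistant fisheye: a pixel r from the principal point sees the ray r / f radians off the axis. A picture is of the moment at which its call begins: read the wrist's pose just before it. There is no depth.
- ticket.sign_off(): hands the job in, once; it reports no verdict.
The state is a dict: "clock": time; "joints": joint angles; "qd": joint speeds; "effort": joint torques, N m; "eef_pos": TCP position; "eef_rot": TCP orientation; "wrist_force": force on the tool from outside, world axes, zero at the start; "moment": the same for the moment, N m; "finger_gap": finger opening in mm.
Only numpy, scipy, OpenCV 4.12 (cv2) and the standard library are available. Lean on these libraries where they do the work, as an engineer would, in place of code of your own. Each camera call takes 0.05 s, during which the arm holds its last target.

TASK

Stand the small capped vial in the round well inside the low sample case, then slide the case's hatch along its track until its edge closes snugly on the rubber seal in the end frame, and let go so that it stays shut. The seal sits out of sight under the frame's cover strip, not at the same depth in every case, so feel for it: a push of about 10 newtons beds the hatch, much more crushes the seal. Leave the spice jar and the kitchen timer where they stand.

Things in the scene. Friction and masses are not known exactly. Their poses are not given: they have to be found in the camera images.
- case: Low fixed grey sample case, 200 (x) x 412 (y) x 92 mm. Origin: centre of its underside. y runs along the track to the end frame, z up; y and z below are in this frame. Open on top over its +y half: between guide lips at x = -78 and +78 mm (top z = 92 mm), from the open hatch's edge (y = 10 to 35 mm) to the end frame's cover strip (starts y = 148 mm).
- end_frame: Fixed frame at the case's +y end, which the hatch closes against; origin at y = 185, z = 82 mm, axes as the case. A springy rubber seal hides under its cover strip (y = 148 to 207 mm, z = 88 to 92 mm). The seal's face lies 4 to 34 mm from this origin towards -y, unseen, unmeasured and different each time. It yields about 1 mm per 7 N; over 14 N crushes it.
- hatch (a joint): Sliding white hatch, 170 (x) x 190 (y) x 8 mm, top at z = 86 mm. Value (m): distance of its leading edge from the end frame's origin; grows as it opens, towards -y, to 0.18. Starts at 0.15 to 0.175, meets the seal somewhere from 0.034 to 0.004. Track friction 4 N plus 6 N per m/s, so a steady push is 4 N more than the seal feels; friction then keeps the released hatch lightly pressed on it.
- hatch_grip (a point): Centre of the hatch's handle, an upright aluminium bar on the middle of the hatch: 70 mm along x, 14 mm thick along y, 32 mm tall (z = 86 to 118 mm; this point at 102 mm), 95 mm behind the leading edge; on a base flange 26 mm along y, 3 mm thick. Push it from its -y side or pinch it across its thickness from above. Axes as the case.
- well (a point): Centre of the floor of the round well, on the case's floor at x = 0, y = 92, z = 10 mm. A straight upright hole 24 mm wide and 16 mm deep in a grey block 100 x 70 mm, 16 mm tall (top z = 26 mm). A vial left standing on the block, not in the well, is too tall for the hatch (underside z = 78 mm).
- vial_mid (a point): Centre (28 mm above the base) of the small capped clear vial, 19 mm wide, 56 mm tall, 20 to 45 g, standing upright on the worktop right or left of the case; z is its axis, up. Gripped with the fingertips at least 20 mm above its base, it goes into the well with the fingers clear of the block.
- jar: Spice jar with a cap, 45 mm wide, 100 mm tall, a bystander on the other side of the case from the vial. Origin at the centre of its base.
- timer: Kitchen timer with a dial, 63 x 60 x 68 mm, a bystander at the right, farther back. Origin at the centre of its base.

How it is judged:
By the outcome, as a careful person would: the job done as asked, in the order asked, and still so for the second after the job is handed in, with the robot touching nothing.
It also fails if it takes over 64 s, if anything falls off the work surface, if the arm or the gripper's body presses on something with over 40 N, if the wrist force passes 120 N, or if a joint passes its speed limit or range.

## Working session

There is one attempt and no reset: what is moved stays moved. The work goes in short steps, Python scripts to look and compute and a tool call to move; the robot and the scene stay as the last step left them, time stands still between calls to the robot, and variables do not carry over. Pictures are saved under pics/ and viewed, and the job is handed in when it is done.

Besides the shell and the picture viewer there is one more tool, called as a command line: name --argument value ..., lists and objects as JSON in quotes. apply_moves: Moves the arm, as the interface text tells. Its arguments: {"type":"object","properties":{"plan":{"type":"array","items":{"type":"number"}},"force":{"type":"number"}},"required":["plan"]}

```bash
mkdir -p pics; ls; python3 - <<'E'
from cell import readout,cams,manip
import cv2
s=readout.read_state()
for k,v in s.items(): print(k,v)
print(manip.grip_depth)
for n in ("scene","top","wrist"):
    c=cams.camera(n)
    cv2.imwrite(f"pics/{n}0.png",c["image"][:,:,::-1])
    print(n,{k:v for k,v in c.items() if k!="image"})
E
```

```text
pics
clock 0.0
joints [-1.36561175e+00  3.00440981e-01  1.52156853e+00 -2.27022242e-05
  1.32069379e+00 -6.65869569e-02]
qd [ 2.25084278e-04  6.51982623e-04  1.61873414e-03 -2.53203011e-04
  3.02851724e-05 -3.61238921e-04]
effort [-4.52463360e-05 -5.31810415e+01 -3.52743459e+01  7.08816829e-02
  2.42544775e-02 -1.19311371e-04]
eef_pos [ 147.58713924 -529.56242809  204.90815775]
eef_rot [-1.61758696  1.56968546  1.79578285]
wrist_force [-0.53465641 -0.60712964  0.20024383]
moment [ 0.00946228 -0.01819322  0.02485233]
finger_gap 94.0132761273448
18.8
scene {'fovy': 44.79347120104626, 'cx': 286.68348118429896, 'cy': 213.51331840593824, 'position': array([-164.77351301,  647.41104461, 1132.63749287]), 'orientation': array([-2.38510919, -0.0051162 , -2.34969533])}
top {'fovy': 53.00762128816461, 'cx': 282.3667191230205, 'cy': 208.3736961541422, 'position': array([ 433.35038629,  -44.62618241, 1138.32646121]), 'orientation': array([-3.05689698e+00,  2.52337870e-03, -1.54352626e+00])}
wrist {'fovy': 65.70646984690485, 'cx': 278.9198520657382, 'cy': 207.67847459229455, 'T_tool_cam': array([[-7.51204245e-04, -2.76837703e-01,  9.60916397e-01,
        -1.79891143e+02],
       [ 9.99999599e-01,  2.61258296e-04,  8.57025744e-04,
         4.85831653e-01],
       [-4.88304418e-04,  9.60916655e-01,  2.76837395e-01,
        -7.97818447e+01],
       [ 0.00000000e+00,  0.00000000e+00,  0.00000000e+00,
         1.00000000e+00]])}
```

View pics/top0.png

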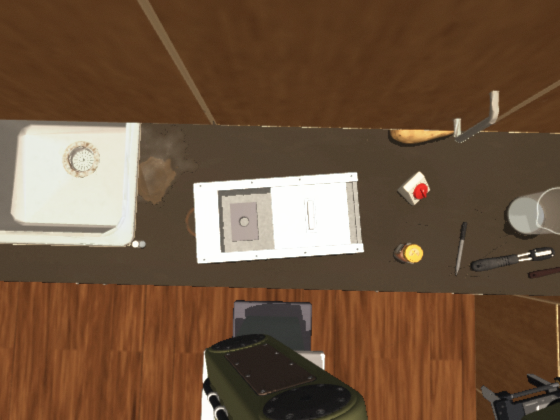

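View pics/scene0.png

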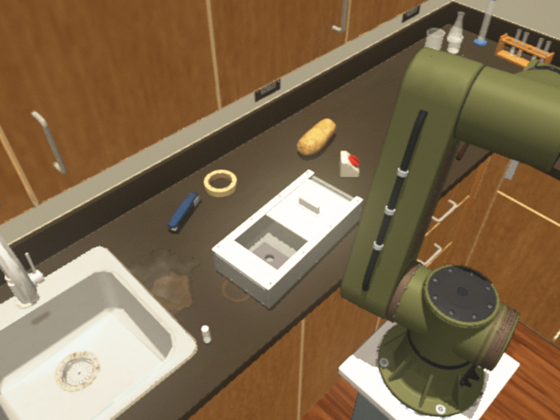

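View pics/wrist0.png

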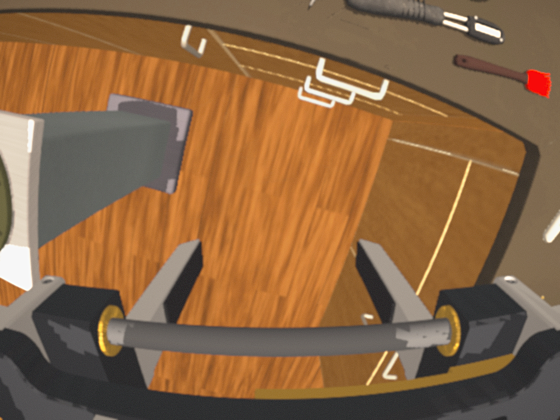

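The top view shows the case at (195–362, 175–262) with its well at (244,222) and the hatch handle at (311,214). The jar is at (410,252) and the timer at (415,188). The vial looks to be at about (139,244) in top and (206,333) in scene.

```bash
cat > h.py <<'E'
import numpy as np, cv2
from scipy.spatial.transform import Rotation as R
def cam(n):
    from cell import cams
    return cams.camera(n)
def ray(c,uv):
    f=c["image"].shape[0]/2/np.tan(np.radians(c["fovy"])/2)
    d=np.array([(uv[0]-c["cx"])/f,(uv[1]-c["cy"])/f,1.])
    Rm=R.from_euler("xyz",c["orientation"]).as_matrix()
    return np.array(c["position"]),Rm@d
def onz(c,uv,z):
    p,d=ray(c,uv); return p+d*(z-p[2])/d[2]
def proj(c,P):
    f=c["image"].shape[0]/2/np.tan(np.radians(c["fovy"])/2)
    Rm=R.from_euler("xyz",c["orientation"]).as_matrix()
    q=Rm.T@(np.asarray(P)-c["position"]); return q[:2]/q[2]*f+[c["cx"],c["cy"]]
def tri(c1,u1,c2,u2):
    A=np.zeros((3,3));b=np.zeros(3)
    for c,u in((c1,u1),(c2,u2)):
        p,d=ray(c,u); d=d/np.linalg.norm(d); M=np.eye(3)-np.outer(d,d); A+=M;b+=M@p
    return np.linalg.solve(A,b)
def wray(c,s,uv):
    f=c["image"].shape[0]/2/np.tan(np.radians(c["fovy"])/2)
    v=np.array([uv[0]-c["cx"],uv[1]-c["cy"]]);r=np.hypot(*v);t=r/f
    d=np.array([*(v/max(r,1e-9)*np.sin(t)),np.cos(t)])
    T=c["T_tool_cam"];Rt=R.from_euler("xyz",s["eef_rot"]).as_matrix()
    return np.array(s["eef_pos"])+Rt@T[:3,3], Rt@T[:3,:3]@d
def wz(c,s,uv,z):
    p,d=wray(c,s,uv); return p+d*(z-p[2])/d[2]
E
python3 - <<'E'
from h import *
t=cam("top");sc=cam("scene")
np.set_printoptions(precision=1,suppress=True)
for n,uv,z in [("vial",(139,244),28),("well",(244,222),26),("handle",(311,214),118),("jar",(410,252),100),("timer",(415,188),40)]:
    print(n,onz(t,uv,z))
for n,uv in [("NW",(194,183)),("SW",(197,263)),("NE",(357,174)),("SE",(363,254))]: print(n,onz(t,uv,92))
print("vial scene",onz(sc,(206,333),28))
a=cv2.resize(t["image"][215:270,110:170],None,fx=10,fy=10,interpolation=0)
cv2.imwrite("pics/a.png",a[:,:,::-1])
a=cv2.resize(sc["image"][310:360,175:235],None,fx=10,fy=10,interpolation=0)
cv2.imwrite("pics/b.png",a[:,:,::-1])
a=cv2.resize(t["image"][165:275,185:370],None,fx=4,fy=4,interpolation=0)
cv2.imwrite("pics/c.png",a[:,:,::-1])
E
```

```text
vial [423.3 335.   28. ]
well [488.8  61.2  26. ]
handle [ 508.  -109.6  118. ]
jar [ 422.6 -355.3  100. ]
timer [ 589.6 -386.    40. ]
NW [579.9 183.7  92. ]
SW [381.1 167.3  92. ]
NE [ 613.7 -224.5   92. ]
SE [ 414.4 -241.7   92. ]
vial scene [425.6 333.1  28. ]
```

View pics/a.png

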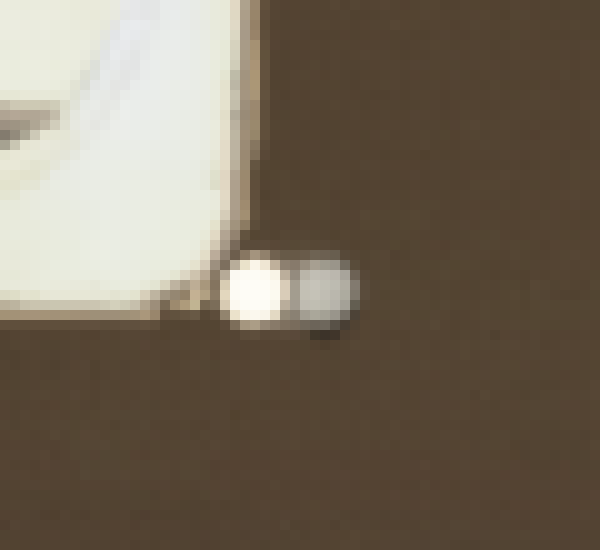

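View pics/b.png

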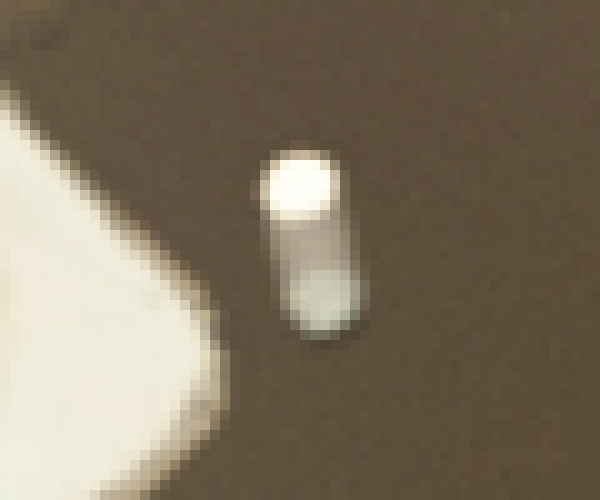

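View pics/c.png

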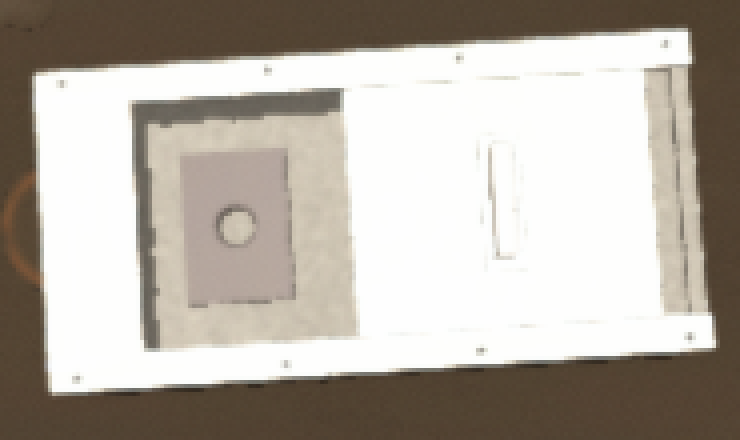

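Cap top at top (135.2,243.8), base disc at (142,244); scene: cap top (205,328), base (207,340). Refining the centroids by mask.

```bash
python3 - <<'E'
from h import *
from cell import readout
np.set_printoptions(precision=2,suppress=True)
t=cam("top");sc=cam("scene")
# sub-pixel: cap top, base
for n,c,uvs in (("top",t,[((135.0,243.8),56),((142.0,243.9),2)]),("scene",sc,[((204.6,328.2),56),((207.0,339.7),2)])):
    for uv,z in uvs: print(n,z,onz(c,uv,z))
print("tri cap",tri(t,(135.0,243.8),sc,(204.6,328.2)))
# case corners: white mask min-area rect
g=t["image"].astype(int)
m=((g.min(2)>180)).astype(np.uint8)
m[:, :180]=0; m[:,380:]=0; m[:150]=0; m[275:]=0
cn=max(cv2.findContours(m,0,2)[0],key=cv2.contourArea)
W=np.array([onz(t,p[0]+0.0,92)[:2] for p in cn]).astype(np.float32)
r=cv2.minAreaRect(W);print("case rect",r)
# well circle, in upsampled gray
gray=cv2.cvtColor(t["image"],cv2.COLOR_RGB2GRAY)
print(gray[212:232,234:256])
s=readout.read_state(); print(R.from_euler("xyz",s["eef_rot"]).as_matrix())
a=cv2.resize(sc["image"][165:305,205:370],None,fx=4.5,fy=4.2,interpolation=0)
E
```

```text
top 56 [423.81 335.73  56.  ]
top 2 [423.58 335.85   2.  ]
scene 56 [423.21 335.4   56.  ]
scene 2 [423.12 335.62   2.  ]
tri cap [423.57 335.55  55.86]
case rect ((500.07183837890625, -28.01470947265625), (199.2737274169922, 410.98321533203125), 5.443297863006592)
[[168 169 169 168 169 169 170 168 170 171 169 170 170 170 170 169 171 170
  170 170 169 166]
 [169 168 168 168 169 169 168 170 169 169 170 170 170 171 170 170 170 169
  170 169 172 170]
 [169 168 167 168 169 169 169 168 168 169 170 169 169 169 170 169 170 169
  170 171 170 170]
 [168 169 168 169 169 167 169 167 164 164 163 165 167 170 169 170 170 172
  171 170 172 171]
 [169 167 169 168 169 167 164 154 137 135 131 145 153 165 170 171 170 172
  171 170 172 171]
 [169 169 168 169 168 161 141 113 103 123 125 126 137 145 165 173 172 171
  169 171 172 171]
 [168 169 169 169 164 142 105 116 143 190 195 194 182 140 145 168 172 171
  172 171 170 172]
 [170 168 168 169 159 121 116 182 190 197 198 198 195 178 136 165 171 170
  172 171 172 171]
 [169 168 169 166 154 114 143 188 195 195 197 198 197 186 141 157 170 173
  171 171 170 17
[... 390 characters left out ...]
69 169 163 144 143 170 183 185 183 162 155 168 171 172 170
  171 172 171 170]
 [169 170 170 170 169 170 165 154 145 145 147 153 156 168 170 170 172 172
  171 171 172 171]
 [168 170 169 171 169 170 170 169 168 167 168 167 169 170 172 171 171 171
  170 172 171 170]
 [169 171 170 169 171 169 170 170 170 170 171 171 171 171 170 171 171 171
  172 172 171 169]
 [170 168 170 170 171 170 170 171 171 170 172 172 172 170 172 171 171 171
  171 171 171 172]
 [171 170 169 170 170 170 170 170 170 170 170 171 171 172 170 172 170 172
  171 171 171 172]
 [171 170 170 169 170 170 170 170 169 171 171 170 171 172 171 172 171 172
  171 171 170 171]]
[[-0.    0.27 -0.96]
 [ 0.   -0.96 -0.27]
 [-1.   -0.   -0.  ]]
```

```bash
cat >> h.py <<'E'
def plan(wps,fing,maxs=0.055,maxr=0.172):
    """wps: list of (x,y,z mm, tool-y angle deg). prints rows (tool axes before the row's turn)"""
    from cell import readout
    s=readout.read_state(); p=np.array(s["eef_pos"]); M=R.from_euler("xyz",s["eef_rot"])
    for w in wps:
        q=np.array(w[:3],float); a=np.radians(w[3])
        yv=np.array([np.cos(a),np.sin(a),0]); xv=np.array([0,0,-1.]); G=R.from_matrix(np.c_[xv,yv,np.cross(xv,yv)])
        rv=(M.inv()*G).as_rotvec(); d=(q-p)/1000
        n=int(max(np.ceil(np.linalg.norm(d)/maxs),np.ceil(np.linalg.norm(rv)/maxr),1))
        for i in range(n):
            row=np.r_[rv/n,M.inv().apply(d/n),fing]; print(np.round(row,4).tolist()); M=M*R.from_rotvec(rv/n)
        print('--',w); p=q; M=G
E
python3 - <<'E'
from h import *
plan([(300,-380,210,-34),(440,-60,210,4.75),(430,250,200,4.75)],55)
t=cam("top")
gray=cv2.cvtColor(t["image"],cv2.COLOR_RGB2GRAY)
# edge fit of long sides
for z,rng in((92,1),):
    for nm,xs,ys,up in (("N",range(205,350,5),None,1),("S",range(205,355,5),None,0)):
        P=[]
        for x in xs:
            rows=range(160,200) if up else range(275,235,-1)
            rows=list(rows); v=gray[rows,x].astype(float)
            k=np.where(v>150)[0][0]; f=(150-v[k-1])/(v[k]-v[k-1]); y=rows[k-1]+f*(rows[k]-rows[k-1])
            P.append(onz(t,(x,y),92)[:2])
        P=np.array(P); c=np.polyfit(P[:,1],P[:,0],1); print(nm,np.degrees(np.arctan(-c[0])),np.polyval(c,-28))
E
```

```text
[-0.1411, -0.0, 0.0001, -0.0009, -0.0207, -0.0374, 55.0]
[-0.1411, -0.0, 0.0001, -0.0009, -0.0152, -0.0399, 55.0]
[-0.1411, -0.0, 0.0001, -0.0009, -0.0094, -0.0417, 55.0]
[-0.1411, -0.0, 0.0001, -0.0009, -0.0035, -0.0426, 55.0]
[-0.1411, -0.0, 0.0001, -0.0009, 0.0025, -0.0426, 55.0]
-- (300, -380, 210, -34)
[-0.0966, 0.0, 0.0, 0.0, -0.009, -0.0491, 55.0]
[-0.0966, 0.0, 0.0, 0.0, -0.0042, -0.0497, 55.0]
[-0.0966, 0.0, 0.0, 0.0, 0.0006, -0.0499, 55.0]
[-0.0966, 0.0, 0.0, 0.0, 0.0054, -0.0496, 55.0]
[-0.0966, 0.0, 0.0, 0.0, 0.0102, -0.0488, 55.0]
[-0.0966, 0.0, 0.0, 0.0, 0.0148, -0.0476, 55.0]
[-0.0966, 0.0, 0.0, 0.0, 0.0194, -0.046, 55.0]
-- (440, -60, 210, 4.75)
[0.0, 0.0, 0.0, 0.0017, 0.0026, -0.0516, 55.0]
[0.0, 0.0, 0.0, 0.0017, 0.0026, -0.0516, 55.0]
[0.0, 0.0, 0.0, 0.0017, 0.0026, -0.0516, 55.0]
[0.0, 0.0, 0.0, 0.0017, 0.0026, -0.0516, 55.0]
[0.0, 0.0, 0.0, 0.0017, 0.0026, -0.0516, 55.0]
[0.0, 0.0, 0.0, 0.0017, 0.0026, -0.0516, 55.0]
-- (430, 250, 200, 4.75)
N 5.453865821968673 601.6240228383011
S 5.465791585022058 399.254769227272
```

apply_moves --plan '[-0.142, 0, 0, 0, -0.021, -0.038, 55, -0.142, 0, 0, 0, -0.015, -0.04, 55, -0.142, 0, 0, 0, -0.009, -0.042, 55, -0.142, 0, 0, 0, -0.003, -0.043, 55, -0.142, 0, 0, 0, 0.003, -0.043, 55]'

```text
clock: 1.02
eef_pos: [303.0, -378.7, 205.6]
eef_rot: [1.247, 1.571, -0.908]
wrist_force: [0.0, -0.7, -0.4]
finger_gap: 52.3
```

apply_moves --plan '[-0.097, 0, 0, 0, -0.009, -0.049, 55, -0.097, 0, 0, 0, -0.004, -0.05, 55, -0.097, 0, 0, 0, 0, -0.05, 55, -0.097, 0, 0, 0, 0.005, -0.05, 55, -0.097, 0, 0, 0, 0.01, -0.049, 55]'

```text
clock: 1.65
eef_pos: [400.6, -148.1, 205.7]
eef_rot: [1.312, 1.57, -0.359]
wrist_force: [-0.5, -1.0, -0.2]
finger_gap: 51.4
```

apply_moves --plan '[-0.097, 0, 0, 0, 0.015, -0.048, 55, -0.103, 0, 0, 0, 0.019, -0.046, 55, 0, 0, 0, 0, 0.002, -0.05, 55, 0, 0, 0, 0, 0.002, -0.05, 55]'

```text
clock: 2.15
eef_pos: [433.6, 44.0, 205.5]
eef_rot: [1.619, 1.571, 0.145]
wrist_force: [0.3, 1.1, -0.2]
finger_gap: 51.7
```

```bash
python3 - <<'E'
from h import *
from cell import readout
s=readout.read_state(); c=cam("wrist"); cv2.imwrite("pics/w1.png",c["image"][:,:,::-1])
import pickle; pickle.dump((s,c),open("w1.pkl","wb"))
plan([(423.5,310,130,5.45)],55)
E
```

```text
[0.0006, -0.0003, -0.0001, 0.0152, 0.0032, -0.0523, 55.0]
[0.0006, -0.0003, -0.0001, 0.0152, 0.0032, -0.0523, 55.0]
[0.0006, -0.0003, -0.0001, 0.0152, 0.0032, -0.0523, 55.0]
[0.0006, -0.0003, -0.0001, 0.0151, 0.0031, -0.0523, 55.0]
[0.0006, -0.0003, -0.0001, 0.0151, 0.0031, -0.0523, 55.0]
-- (423.5, 310, 130, 5.45)
```

View pics/w1.png

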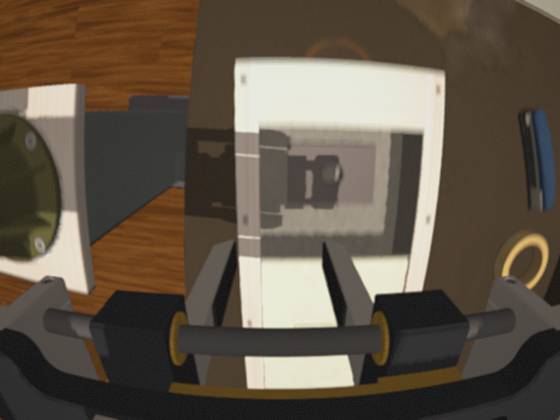

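The wrist view shows the open case, with the well hole at about (332,172) partly in the gripper's shadow.

```bash
python3 - <<'E'
from h import *
import pickle
np.set_printoptions(precision=1,suppress=True)
s,c=pickle.load(open("w1.pkl","rb"))
cv2.imwrite("pics/w1z.png",cv2.resize(c["image"][120:230,250:410],None,fx=5,fy=5,interpolation=0)[:,:,::-1])
print(wz(c,s,(332,172),26))
t=cam("top"); print(onz(t,(243.6,220.9),26))
a=np.radians(5.45); print(np.array([500.3,-28])+92*np.array([-np.sin(a),np.cos(a)]))
for uv in((235,58),(444,70)):print(wz(c,s,uv,92))
E
```

```text
[490.7  67.8  26. ]
[491.7  62.3  26. ]
[491.6  63.6]
[381.  173.5  92. ]
[578.6 192.4  92. ]
```

View pics/w1z.png

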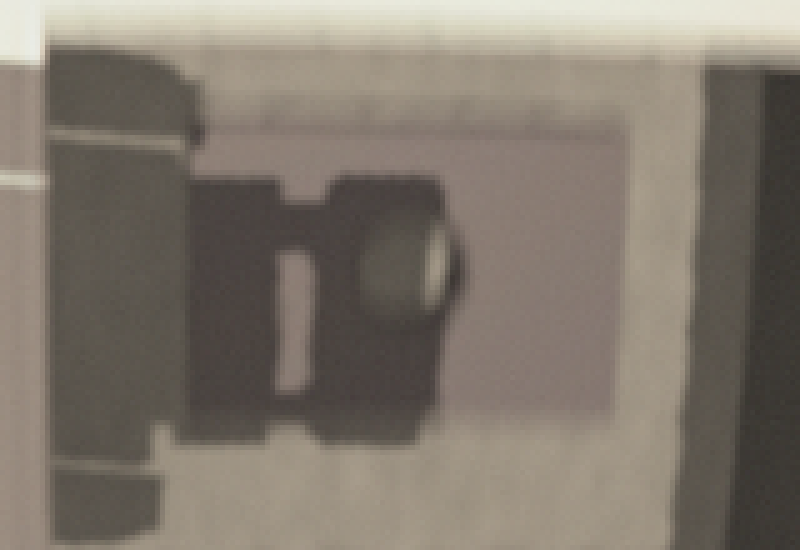

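apply_moves --plan '[0, 0, 0, 0.015, 0.003, -0.052, 55, 0, 0, 0, 0.015, 0.003, -0.052, 55, 0, 0, 0, 0.015, 0.003, -0.052, 55, 0, 0, 0, 0.015, 0.003, -0.052, 55, 0, 0, 0, 0, 0.003, -0.052, 55]'

```text
clock: 2.88
eef_pos: [423.6, 303.5, 144.4]
eef_rot: [-0.995, 1.569, -2.47]
wrist_force: [1.3, 0.1, 0.7]
finger_gap: 52.0
```

```bash
python3 - <<'E'
from h import *
plan([(423.5,335.6,110,5.45),(423.5,335.6,25,5.45)],55)
E
```

```text
[0.0005, 0.0008, 0.0013, 0.0344, 0.003, -0.032, 55.0]
-- (423.5, 335.6, 110, 5.45)
[0.0, 0.0, 0.0, 0.0425, 0.0, -0.0, 55.0]
[0.0, 0.0, 0.0, 0.0425, 0.0, -0.0, 55.0]
-- (423.5, 335.6, 25, 5.45)
```

apply_moves --plan '[0, 0, 0, 0.034, 0.003, -0.032, 55, 0, 0, 0, 0, 0, 0, 55, 0, 0, 0, 0, 0, 0, 55]'

```text
clock: 3.25
eef_pos: [424.2, 334.0, 112.0]
eef_rot: [1.531, 1.57, 0.056]
wrist_force: [0.3, -0.4, 1.0]
finger_gap: 51.6
```

```bash
python3 - <<'E'
from h import *
from cell import readout
s=readout.read_state(); print(s["eef_pos"],s["qd"])
c=cam("wrist"); cv2.imwrite("pics/w2.png",c["image"][:,:,::-1])
t=cam("top"); cv2.imwrite("pics/t2.png",cv2.resize(t["image"][190:290,90:230],None,fx=5,fy=5)[:,:,::-1])
E
```

```text
[424.24933479 334.02442572 111.96443275] [-0.00942004 -0.0213024  -0.00052242 -0.00176331 -0.00066245  0.00246217]
```

View pics/w2.png

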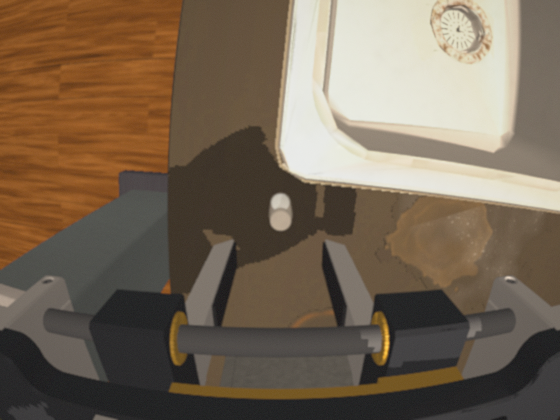

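The wrist view shows the vial at (280,210), midway between the jaws and clear of the sink rim. Checking its position before I descend.

```bash
python3 - <<'E'
from h import *
from cell import readout
np.set_printoptions(precision=1,suppress=True)
s=readout.read_state(); c=cam("wrist")
print(wz(c,s,(281,216),56),wz(c,s,(280.5,199),3))
plan([(423.5,335.6,25,5.45)],55)
E
```

```text
[424.9 339.3  56. ] [424.9 338.9   3. ]
[-0.0002, -0.0004, -0.0007, 0.0438, -0.0005, -0.0008, 55.0]
[-0.0002, -0.0004, -0.0007, 0.0438, -0.0004, -0.0008, 55.0]
-- (423.5, 335.6, 25, 5.45)
```

apply_moves --plan '[0, 0, 0, 0.043, 0, -0.0015, 55, 0, 0, 0, 0.043, 0, -0.0015, 55, 0, 0, 0, 0, 0, 0, 55]'

```text
clock: 3.78
eef_pos: [422.6, 336.4, 24.0]
eef_rot: [-1.058, 1.567, -2.533]
wrist_force: [-0.3, 0.5, 0.7]
finger_gap: 51.7
```

apply_moves --plan '[0, 0, 0, 0, 0, 0, 10, 0, 0, 0, 0, 0, 0, 10, 0, 0, 0, 0, 0, 0, 10, 0, 0, 0, 0, 0, 0, 10, 0, 0, 0, 0, 0, 0, 10]' --force 12

```text
clock: 4.4
eef_pos: [423.7, 337.9, 26.0]
eef_rot: [2.132, 1.57, 0.657]
wrist_force: [0.2, -0.5, 5.0]
finger_gap: 18.3
```

apply_moves --plan '[0, 0, 0, -0.042, 0, 0, 10, 0, 0, 0, -0.042, 0, 0, 10, 0, 0, 0, -0.042, 0, 0, 10, 0, 0, 0, 0, 0, 0, 10]'

```text
clock: 4.9
eef_pos: [424.5, 338.4, 154.3]
eef_rot: [2.084, 1.566, 0.609]
wrist_force: [-0.3, 0.6, -0.4]
finger_gap: 18.0
```

```bash
python3 - <<'E'
from h import *
from cell import readout
s=readout.read_state(); print(s["eef_pos"],s["wrist_force"],s["finger_gap"])
c=cam("wrist"); cv2.imwrite("pics/w3.png",c["image"][:,:,::-1])
c=cam("scene"); cv2.imwrite("pics/s3.png",cv2.resize(c["image"][220:400,120:320],None,fx=3.3,fy=3.3)[:,:,::-1])
plan([(460,200,150,5.45),(491.5,63.2,150,5.45)],10)
E
```

```text
[424.46321375 338.44662542 154.33175467] [-0.31934802  0.58823859 -0.39943583] 17.993184050591335
[0.0003, 0.0001, 0.0002, 0.0003, 0.0078, 0.0468, 10.0]
[0.0003, 0.0001, 0.0002, 0.0003, 0.0078, 0.0468, 10.0]
[0.0003, 0.0001, 0.0002, 0.0003, 0.0078, 0.0468, 10.0]
-- (460, 200, 150, 5.45)
[0.0, 0.0, 0.0, 0.0, 0.0061, 0.0464, 10.0]
[0.0, 0.0, 0.0, 0.0, 0.0061, 0.0464, 10.0]
[0.0, 0.0, 0.0, 0.0, 0.0061, 0.0464, 10.0]
-- (491.5, 63.2, 150, 5.45)
```

View pics/w3.png

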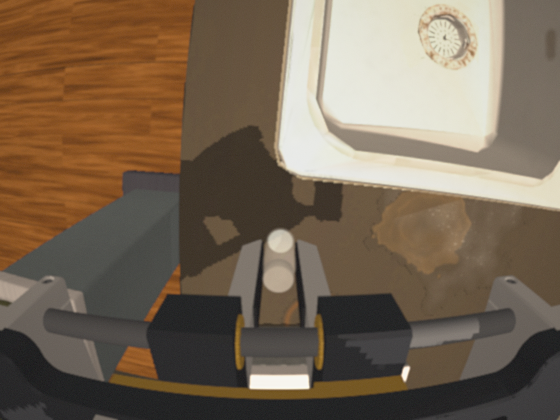

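View pics/s3.png

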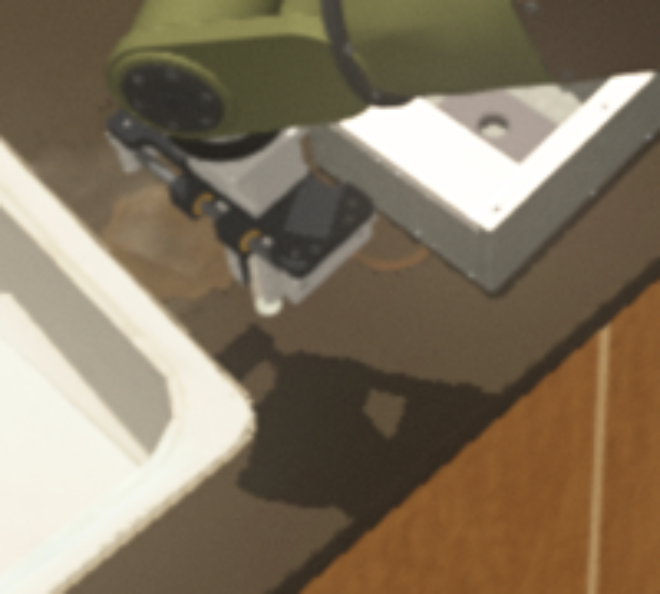

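The wrist view shows the vial held between the pads, base at (280,241) and cap at (279,276).

```bash
python3 - <<'E'
from h import *
from cell import readout
np.set_printoptions(precision=1,suppress=True)
c=cam("wrist")
s=dict(eef_pos=[0,0,0],eef_rot=[0,0,0])
for uv,x in(((280.5,239),25),((279,276),-31),((280.5,239),27)):
    p,d=wray(c,s,uv); print(p+d*(x-p[0])/d[0])
cv2.imwrite("pics/w3z.png",cv2.resize(c["image"][215:305,220:340],None,fx=6,fy=6,interpolation=0)[:,:,::-1])
E
```

```text
[25.   0.2  1.1]
[-31.   -0.8  -0.5]
[27.   0.2  1.9]
```

View pics/w3z.png

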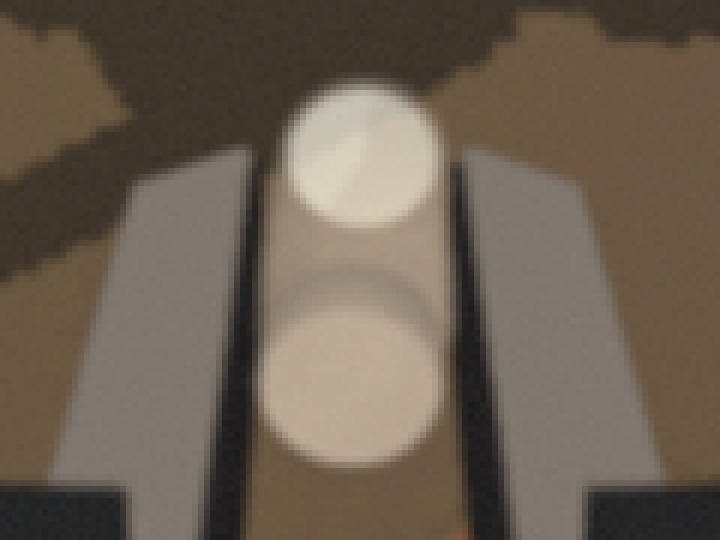

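apply_moves --plan '[0, 0, 0, 0, 0.008, 0.047, 10, 0, 0, 0, 0, 0.008, 0.047, 10, 0, 0, 0, 0, 0.008, 0.047, 10, 0, 0, 0, 0, 0.006, 0.046, 10, 0, 0, 0, 0, 0.006, 0.046, 10]'

```text
clock: 5.68
eef_pos: [481.2, 107.7, 150.0]
eef_rot: [-1.517, 1.568, -2.991]
wrist_force: [0.3, -0.6, -0.1]
finger_gap: 18.0
```

apply_moves --plan '[0, 0, 0, 0, 0.006, 0.045, 10, 0, 0, 0, 0, 0, 0, 10, 0, 0, 0, 0, 0, 0, 10]'

```text
clock: 6.05
eef_pos: [491.5, 65.3, 150.5]
eef_rot: [-1.7, 1.569, 3.108]
wrist_force: [0.6, 1.1, 0.4]
finger_gap: 18.2
```

apply_moves --plan '[0, 0, 0, 0.04, 0, 0, 10, 0, 0, 0, 0.042, 0, 0.001, 10, 0, 0, 0, 0, 0, 0, 10, 0, 0, 0, 0, 0, 0, 10]'

```text
clock: 6.55
eef_pos: [492.5, 64.7, 70.7]
eef_rot: [1.607, 1.57, 0.133]
wrist_force: [0.1, 0.5, 0.3]
finger_gap: 18.4
```

```bash
python3 - <<'E'
from h import *
from cell import readout
s=readout.read_state(); print(s["eef_pos"],s["wrist_force"],s["finger_gap"])
c=cam("wrist"); cv2.imwrite("pics/w4.png",cv2.resize(c["image"][120:320,150:410],None,fx=3,fy=3)[:,:,::-1])
c=cam("scene"); cv2.imwrite("pics/s4.png",cv2.resize(c["image"][165:305,205:370],None,fx=4.2,fy=4.2)[:,:,::-1])
c=cam("top"); cv2.imwrite("pics/t4.png",cv2.resize(c["image"][165:275,185:370],None,fx=4,fy=4)[:,:,::-1])
E
```

```text
[492.53332189  64.73486906  70.72596828] [0.05256341 0.45909385 0.255041  ] 18.379930592329476
```

View pics/w4.png

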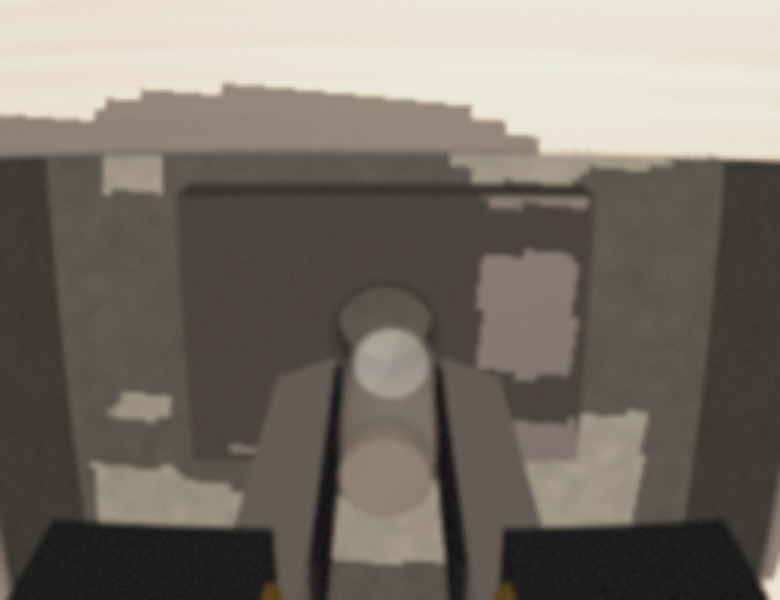

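View pics/s4.png

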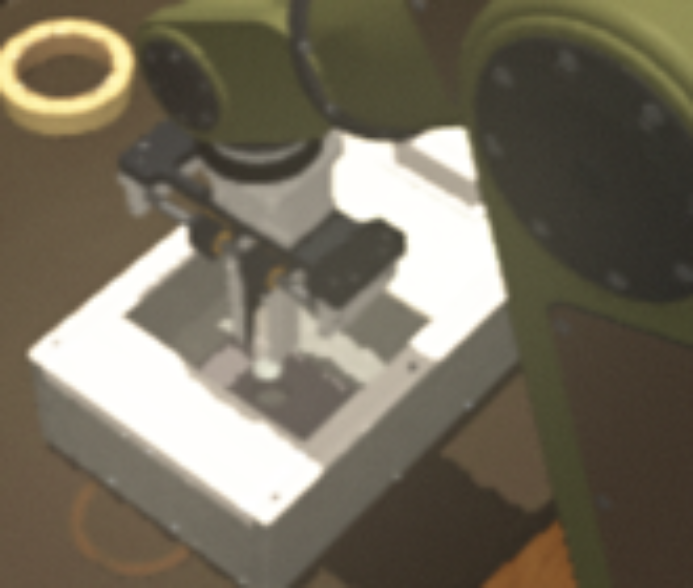

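View pics/t4.png

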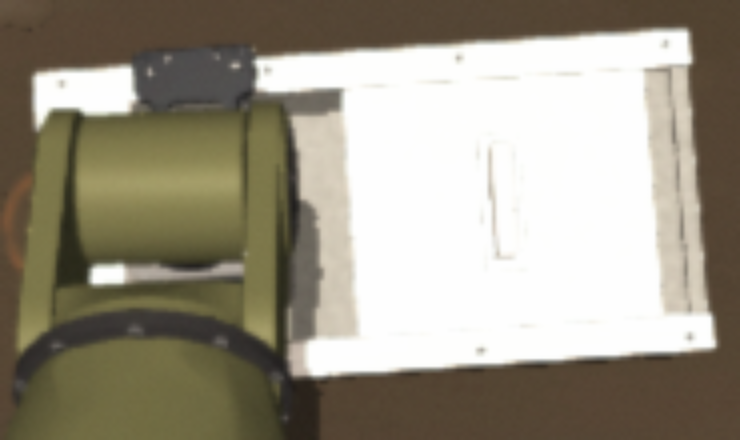

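The zoomed wrist view shows the well rim centred at about (385,330) zoomed. The vial base is at (392,364) and the cap at (385,474). Comparing them in tool coordinates.

```bash
python3 - <<'E'
from h import *
from cell import readout
np.set_printoptions(precision=2,suppress=True)
c=cam("wrist"); st=readout.read_state()
cv2.imwrite("pics/w5.png",cv2.resize(c["image"][200:300,240:320],None,fx=8,fy=6,interpolation=2)[:,:,::-1])
s=dict(eef_pos=[0,0,0],eef_rot=[0,0,0])
def P(z,x):
    uv=(150+z[0]/3-.33,120+z[1]/3-.33); p,d=wray(c,s,uv); return p+d*(x-p[0])/d[0]
zt=st["eef_pos"][2]
for z,x,n in(((392,364),25,"base"),((385,474),-31,"cap"),((385,330),zt-26,"well"),((337,330),zt-26,"wl"),((433,330),zt-26,"wr"),((385,287),zt-26,"wtop"),((352.5,364),25,"bl"),((431,364),25,"br"),((392,328),25,'bt'),((392,399),25,'bb'),((182,187),zt-26,'blkL'),((592,187),zt-26,'blkR'),((197,460),zt-26,'blkBL'),((577,460),zt-26,'blkBR')): print(n,P(z,x))
sc=cam("scene"); t=cam("top")
from scipy.spatial.transform import Rotation as R
M=R.from_euler("xyz",st["eef_rot"])
print(M.as_matrix(), st["eef_pos"])
E
```

```text
base [25.    0.13  2.59]
cap [-31.    -1.31   0.53]
well [44.72 -1.5   1.57]
wl [ 44.72 -13.27   1.59]
wr [44.72 10.25  1.58]
wtop [44.72 -1.5  -9.47]
bl [25.  -8.8  2.6]
br [25.    8.95  2.6 ]
bt [25.    0.11 -6.08]
bb [25.    0.15 11.27]
blkL [ 44.72 -49.87 -34.32]
blkR [ 44.72  47.8  -34.36]
blkBL [ 44.72 -50.73  38.17]
blkBR [44.72 48.71 38.11]
[[ 0.   1.   0.1]
 [ 0.   0.1 -1. ]
 [-1.   0.   0. ]] [492.64  64.24  70.72]
```

View pics/w5.png

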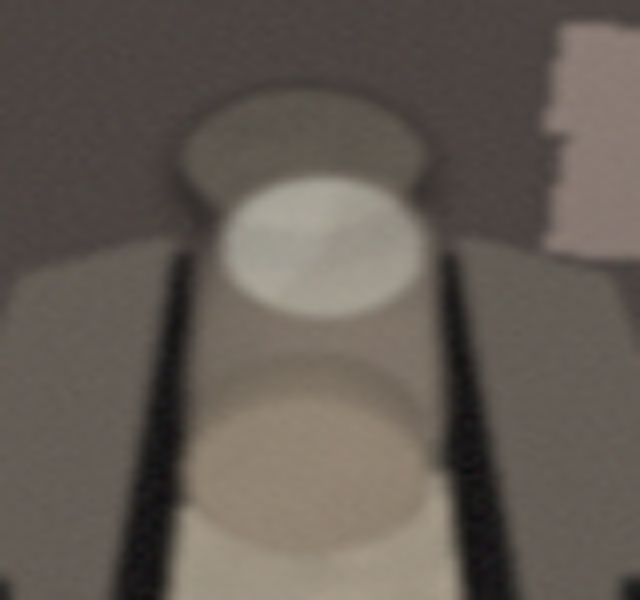

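apply_moves --plan '[0, 0, 0, 0.014, -0.0014, -0.0006, 10, 0, 0, 0, 0, 0, 0, 10]'

```text
clock: 7.1
eef_pos: [489.7, 64.5, 54.2]
eef_rot: [-1.609, 1.568, -3.084]
wrist_force: [-0.1, -0.3, -0.4]
finger_gap: 18.2
```

```bash
python3 - <<'E'
from h import *
from cell import readout
np.set_printoptions(precision=2,suppress=True)
c=cam("wrist"); st=readout.read_state(); print(st["eef_pos"],st["wrist_force"])
cv2.imwrite("pics/w6.png",cv2.resize(c["image"][190:290,230:330],None,fx=6,fy=6,interpolation=2)[:,:,::-1])
E
```

```text
[490.09  64.45  54.73] [-0.62 -0.38 -0.69]
```

View pics/w6.png

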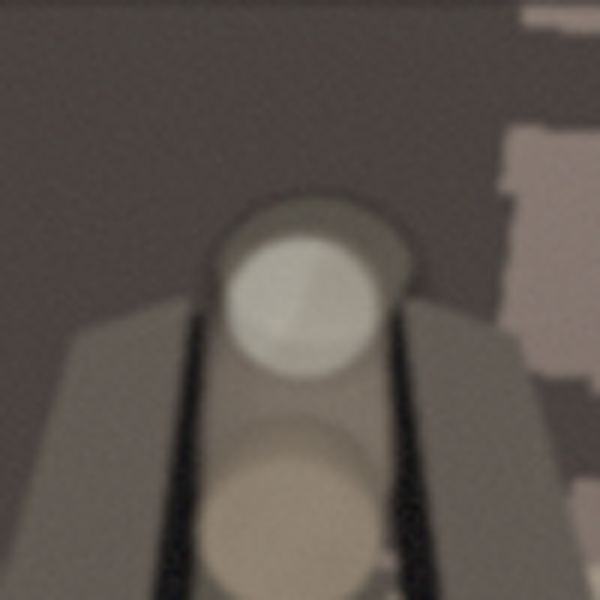

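```bash
python3 - <<'E'
from h import *
from cell import readout
np.set_printoptions(precision=2,suppress=True)
c=cam("wrist")
s=dict(eef_pos=[0,0,0],eef_rot=[0,0,0])
def P(z,x):
    uv=(230+z[0]/6-.4,190+z[1]/6-.4); p,d=wray(c,s,uv); return p+d*(x-p[0])/d[0]
for z,x,n in(((302,308),25,"base"),((290,535),-31,"cap"),((316,270),28,"well"),((220,275),28,"wl"),((412,275),28,"wr"),((316,197),28,"wtop"),((302,235),25,'bt'),((302,380),25,'bb'),((225,308),25,'bl'),((380,308),25,'br')): print(n,P(z,x))
E
```

```text
base [25.   -0.15  2.54]
cap [-31.    -1.35   1.18]
well [28.    1.45 -0.92]
wl [28.   -9.49 -0.3 ]
wr [28.   12.41 -0.29]
wtop [28.    1.42 -9.71]
bt [25.   -0.16 -6.25]
bb [25.   -0.13 11.47]
bl [25.   -8.85  2.55]
br [25.    8.68  2.55]
```

apply_moves --plan '[0, 0, 0, 0.001, 0.0015, -0.0008, 10, 0, 0, 0, 0, 0, 0, 10]'

```text
clock: 7.45
eef_pos: [492.2, 65.5, 54.5]
eef_rot: [1.601, 1.571, 0.126]
wrist_force: [-0.2, -0.1, -0.8]
finger_gap: 18.2
```

```bash
python3 - <<'E'
from h import *
from cell import readout
np.set_printoptions(precision=2,suppress=True)
c=cam("wrist"); st=readout.read_state(); print(st["eef_pos"],st["wrist_force"])
cv2.imwrite("pics/w7.png",cv2.resize(c["image"][190:290,230:330],None,fx=6,fy=6,interpolation=2)[:,:,::-1])
E
```

```text
[492.12  65.49  54.53] [ 0.26 -0.15  0.16]
```

View pics/w7.png

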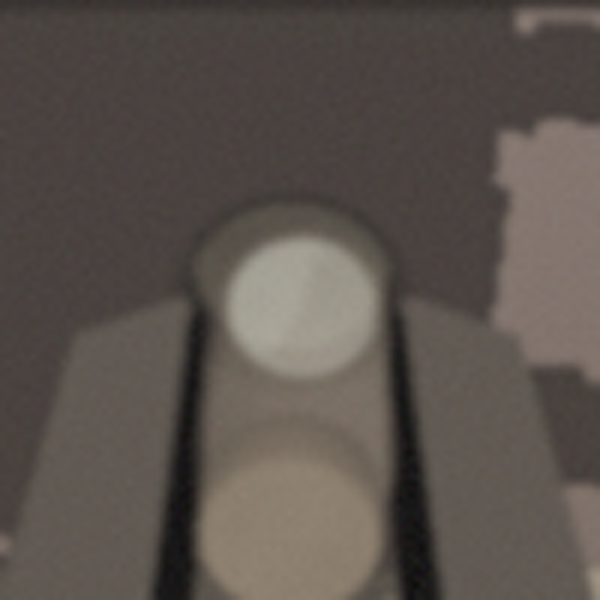

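apply_moves --plan '[0, 0, 0, 0.003, -0.0007, -0.0004, 10, 0, 0, 0, 0.003, 0, 0, 10, 0, 0, 0, 0, 0, 0, 10]'

```text
clock: 7.88
eef_pos: [491.0, 65.8, 48.1]
eef_rot: [-1.625, 1.57, -3.1]
wrist_force: [-1.3, -0.2, -0.4]
finger_gap: 18.4
```

```bash
python3 - <<'E'
from h import *
from cell import readout
np.set_printoptions(precision=2,suppress=True)
c=cam("wrist"); st=readout.read_state(); print(st["eef_pos"],st["wrist_force"])
cv2.imwrite("pics/w8.png",cv2.resize(c["image"][190:290,230:330],None,fx=6,fy=6,interpolation=2)[:,:,::-1])
E
```

```text
[491.18  65.77  48.33] [-0.08  0.68  0.07]
```

View pics/w8.png

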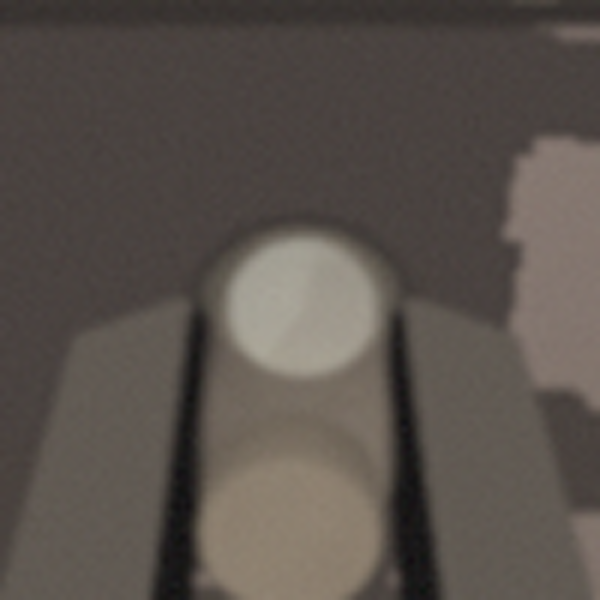

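Vial base (302,305) now lies inside the rim (200–402), with no contact force. Lowering further.

apply_moves --plan '[0, 0, 0, 0.004, 0, 0, 10, 0, 0, 0, 0.004, 0, 0, 10, 0, 0, 0, 0.002, 0, 0, 10, 0, 0, 0, 0, 0, 0, 10]'

```text
clock: 8.43
eef_pos: [491.2, 65.8, 38.3]
eef_rot: [-1.647, 1.57, -3.122]
wrist_force: [-0.1, 0.2, -0.2]
finger_gap: 18.4
```

apply_moves --plan '[0, 0, 0, 0.002, 0, 0, 10, 0, 0, 0, 0, 0, 0, 10]'

```text
clock: 8.68
eef_pos: [491.2, 65.8, 36.4]
eef_rot: [-1.726, 1.571, 3.082]
wrist_force: [-0.1, -0.8, -0.5]
finger_gap: 18.1
```

apply_moves --plan '[0, 0, 0, 0.001, 0, 0, 10, 0, 0, 0, 0, 0, 0, 10]'

```text
clock: 8.93
eef_pos: [491.6, 65.8, 35.9]
eef_rot: [1.547, 1.57, 0.072]
wrist_force: [0.5, -0.1, 4.7]
finger_gap: 18.1
```

apply_moves --plan '[0, 0, 0, 0.001, 0, 0, 10, 0, 0, 0, 0, 0, 0, 10]'

```text
clock: 9.18
eef_pos: [492.2, 65.8, 35.5]
eef_rot: [1.546, 1.568, 0.071]
wrist_force: [-0.5, 1.0, 11.3]
finger_gap: 18.8
```

Landed on the well floor (TCP z 36, as predicted). Releasing.

apply_moves --plan '[0, 0, 0, -0.001, 0, 0, 30, 0, 0, 0, 0, 0, 0, 50, 0, 0, 0, 0, 0, 0, 50, 0, 0, 0, 0, 0, 0, 50]'

```text
clock: 9.68
eef_pos: [491.2, 65.8, 35.3]
eef_rot: [-1.642, 1.571, -3.116]
wrist_force: [-0.5, 0.4, -0.3]
finger_gap: 47.0
```

apply_moves --plan '[0, 0, 0, -0.02, 0, 0, 50, 0, 0, 0, -0.045, 0, 0, 50, 0, 0, 0, -0.05, 0, 0, 50, 0, 0, 0, 0, 0, 0, 50]'

```text
clock: 10.18
eef_pos: [492.8, 65.9, 153.7]
eef_rot: [1.537, 1.565, 0.062]
wrist_force: [-0.0, 0.0, -1.4]
finger_gap: 46.9
```

```bash
python3 - <<'E'
from h import *
from cell import readout
np.set_printoptions(precision=2,suppress=True)
c=cam("wrist"); st=readout.read_state(); print(st["eef_pos"],st["wrist_force"])
cv2.imwrite("pics/w9.png",cv2.resize(c["image"],None,fx=1.4,fy=1.4)[:,:,::-1])
# hatch handle estimates from the first top view numbers
t=cv2.imread("pics/top0.png")[:,:,::-1]; c=cam("top")
a=np.radians(5.45); o=np.array([500.3,-28])
def case(p): d=np.array(p[:2])-o; return d@[np.cos(a),np.sin(a)], d@[-np.sin(a),np.cos(a)]
# zoom c.png is x4 from (185,165)
for n,z,h in (("hatch edge N",(343,92),86),("hatch edge S",(358,334),86),("handle W",(493,205),118),("handle E",(514,198),118),("handle N",(502,140),118),("handle S",(505,259),118)):
    print(n,case(onz(c,(185+z[0]/4-.4,165+z[1]/4-.4),h)))
E
```

```text
[491.73  65.82 151.43] [-0.17  0.22 -0.81]
hatch edge N (np.float64(75.53579743778462), np.float64(13.034811640140822))
hatch edge S (np.float64(-76.47928545192406), np.float64(13.64549635174677))
handle W (np.float64(-4.005979898322344), np.float64(-73.98068549987894))
handle E (np.float64(-0.6251746541686901), np.float64(-87.00850567952996))
handle N (np.float64(35.17582475774092), np.float64(-82.33838578320048))
handle S (np.float64(-37.16358011420781), np.float64(-78.83791350248254))
```

View pics/w9.png

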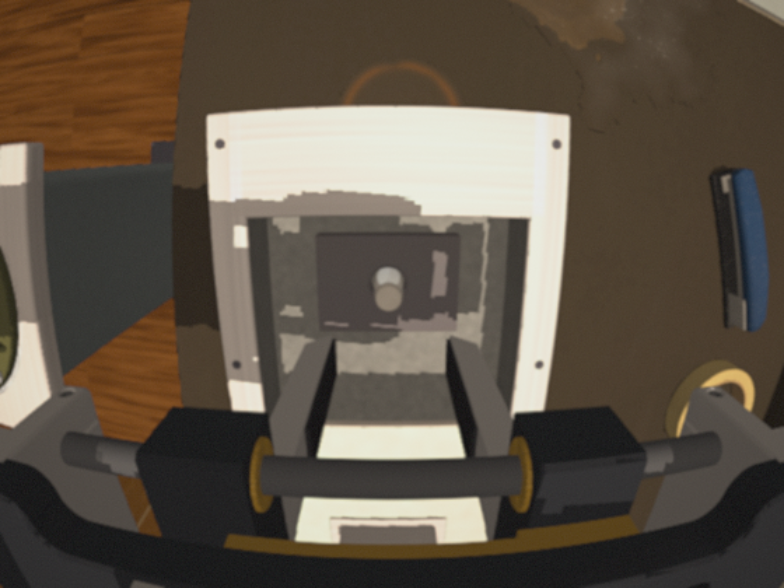

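The vial stands in the well at (387,283). The hatch edge is at case y≈13, so its value is about 0.172. The handle spans case y -88 to -74. I'll push with shut fingers from the -y side.

```bash
python3 - <<'E'
from h import *
plan([(510.9,-139.5,150,5.45),(510.9,-139.5,97,5.45)],0)
E
```

```text
[0.0002, -0.0, 0.0, 0.0, 0.0, 0.0516, 0.0]
[0.0002, -0.0, 0.0, 0.0, 0.0, 0.0516, 0.0]
[0.0002, -0.0, 0.0, 0.0, 0.0, 0.0516, 0.0]
[0.0002, -0.0, 0.0, 0.0, 0.0, 0.0516, 0.0]
-- (510.9, -139.5, 150, 5.45)
[0.0, 0.0, 0.0, 0.053, 0.0, -0.0, 0.0]
-- (510.9, -139.5, 97, 5.45)
```

apply_moves --plan '[0, 0, 0, 0, 0, 0.052, 0, 0, 0, 0, 0, 0, 0.052, 0, 0, 0, 0, 0, 0, 0.052, 0, 0, 0, 0, 0, 0, 0.051, 0, 0, 0, 0, 0, 0, 0, 0]' --force 30

```text
clock: 10.9
eef_pos: [510.3, -142.7, 148.4]
eef_rot: [-1.928, 1.568, 2.877]
wrist_force: [0.9, 0.8, 0.0]
finger_gap: 1.4
```

apply_moves --plan '[0, 0, 0, 0.025, 0, 0, 0, 0, 0, 0, 0.025, 0, 0, 0, 0, 0, 0, 0, 0, 0, 0]'

```text
clock: 11.28
eef_pos: [509.8, -139.0, 98.1]
eef_rot: [-2.021, 1.566, 2.788]
wrist_force: [0.4, -0.6, 0.7]
finger_gap: -0.2
```

```bash
python3 - <<'E'
from h import *
from cell import readout
np.set_printoptions(precision=2,suppress=True)
c=cam("wrist"); st=readout.read_state(); print(st["eef_pos"],st["wrist_force"],st["finger_gap"])
print(R.from_euler("xyz",st["eef_rot"]).as_matrix())
cv2.imwrite("pics/w10.png",cv2.resize(c["image"],None,fx=1.4,fy=1.4)[:,:,::-1])
c=cam("scene"); cv2.imwrite("pics/s10.png",cv2.resize(c["image"][150:305,205:390],None,fx=4,fy=3.8)[:,:,::-1])
E
```

```text
[ 510.56 -139.38   99.61] [-0.1  -0.25 -0.44] 0.5178195240335961
[[-0.   1.   0.1]
 [ 0.   0.1 -1. ]
 [-1.  -0.  -0. ]]
```

View pics/w10.png

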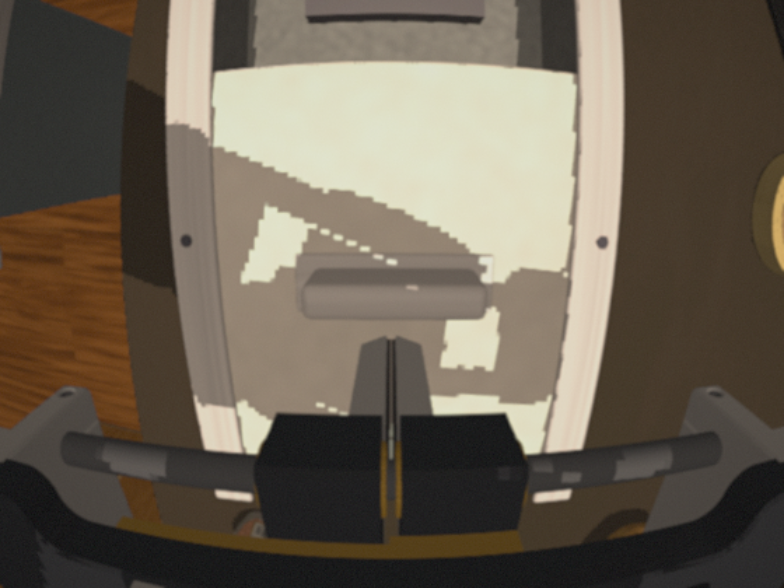

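View pics/s10.png

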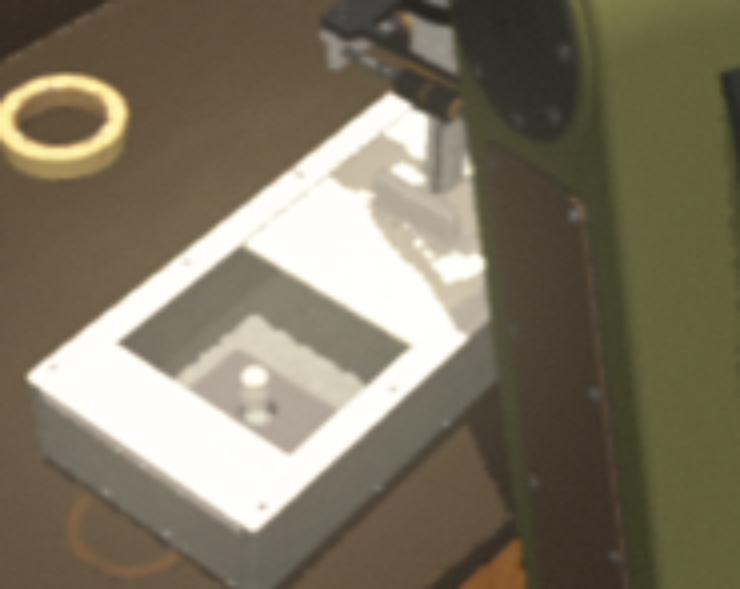

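Fingers are shut and centred behind the handle, which is at (393,293). The vial is upright in the well. Starting the push.

apply_moves --plan '[0, 0, 0, 0.001, 0, -0.006, 0, 0, 0, 0, 0, 0, -0.004, 0, 0, 0, 0, 0, 0, -0.004, 0, 0, 0, 0, 0, 0, -0.004, 0]'

```text
clock: 11.88
eef_pos: [509.5, -122.5, 99.8]
eef_rot: [0.575, 1.57, -0.9]
wrist_force: [0.0, -4.8, 1.8]
finger_gap: 0.2
```

apply_moves --plan '[0, 0, 0, 0, 0, -0.01, 0, 0, 0, 0, 0, 0, -0.012, 0, 0, 0, 0, 0, 0, -0.012, 0]'

```text
clock: 12.25
eef_pos: [506.3, -87.9, 99.7]
eef_rot: [1.047, 1.57, -0.428]
wrist_force: [1.3, -3.5, 4.5]
finger_gap: 0.8
```

apply_moves --plan '[0, 0, 0, 0, 0, -0.014, 0, 0, 0, 0, 0, 0, -0.014, 0, 0, 0, 0, 0, 0, -0.014, 0, 0, 0, 0, 0, 0, -0.014, 0, 0, 0, 0, 0, 0, -0.014, 0]'

```text
clock: 12.88
eef_pos: [499.5, -17.9, 99.5]
eef_rot: [1.419, 1.57, -0.056]
wrist_force: [2.8, -4.1, 2.1]
finger_gap: -0.0
```

apply_moves --plan '[0, 0, 0, 0, 0, -0.008, 0, 0, 0, 0, 0, 0, -0.004, 0]'

```text
clock: 13.12
eef_pos: [498.2, -6.4, 99.4]
eef_rot: [-1.835, 1.571, 2.973]
wrist_force: [2.7, -5.3, 2.8]
finger_gap: 0.3
```

```bash
python3 - <<'E'
from h import *
from cell import readout
np.set_printoptions(precision=2,suppress=True)
st=readout.read_state();c=cam("wrist"); print(st["eef_pos"],st["wrist_force"],st["finger_gap"])
a=np.radians(5.45); d=st["eef_pos"][:2]-np.array([500.3,-28]); print("case",d@[np.cos(a),np.sin(a)], d@[-np.sin(a),np.cos(a)])
cv2.imwrite("pics/w11.png",cv2.resize(c["image"],None,fx=1.4,fy=1.4)[:,:,::-1])
E
```

```text
[498.18  -6.35  99.41] [ 2.67 -5.34  2.77] 0.32018165470601023
case -0.052766814211204896 21.748727143431164
```

View pics/w11.png

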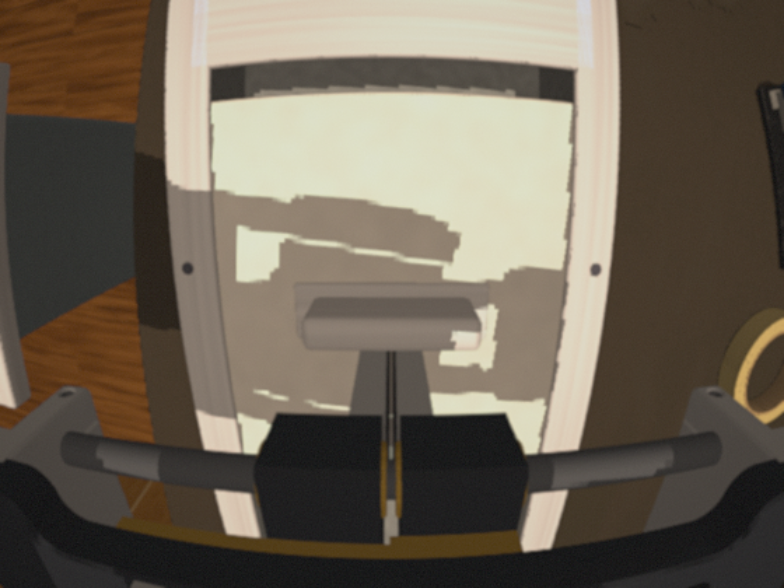

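The wrist view shows the hatch edge at row 92 and the cover strip's edge at row 58 (zoomed, column 393), so a gap remains. Measuring it.

```bash
python3 - <<'E'
from h import *
from cell import readout
np.set_printoptions(precision=2,suppress=True)
st=readout.read_state();c=cam("wrist")
a=np.radians(5.45)
def case(p): d=np.array(p[:2])-np.array([500.3,-28]); return d@[np.cos(a),np.sin(a)], d@[-np.sin(a),np.cos(a)]
for uv,z in(((393,92),86),((393,58),92),((393,62),88),((393,318),118),((393,350),118)): print(case(wz(c,st,np.array(uv)/1.4,z)))
E
```

```text
(np.float64(-0.1517949303338012), np.float64(132.34214964953998))
(np.float64(-0.20244164998287958), np.float64(145.9258483014705))
(np.float64(-0.18145380356669494), np.float64(145.0951592911074))
(np.float64(-0.09114807636570132), np.float64(44.839456372357795))
(np.float64(-0.04432220162448371), np.float64(31.733649979434734))
```

apply_moves --plan '[0, 0, 0, 0, 0, -0.004, 0, 0, 0, 0, 0, 0, -0.004, 0, 0, 0, 0, 0, 0, -0.003, 0, 0, 0, 0, 0, 0, -0.001, 0]'

```text
clock: 13.72
eef_pos: [496.8, 5.2, 99.2]
eef_rot: [-1.661, 1.57, -3.136]
wrist_force: [-1.6, -4.2, -1.5]
finger_gap: 0.7
```

apply_moves --plan '[0, 0, 0, 0, 0, -0.0007, 0, 0, 0, 0, 0, 0, -0.0007, 0]'

```text
clock: 13.98
eef_pos: [496.9, 6.4, 99.3]
eef_rot: [-1.541, 1.571, -3.016]
wrist_force: [-1.1, -4.0, -1.6]
finger_gap: 0.5
```

apply_moves --plan '[0, 0, 0, 0, 0, -0.0007, 0, 0, 0, 0, 0, 0, -0.0007, 0]'

```text
clock: 14.22
eef_pos: [496.8, 7.8, 99.4]
eef_rot: [-1.446, 1.571, -2.921]
wrist_force: [-0.1, -5.4, -2.8]
finger_gap: 0.9
```

apply_moves --plan '[0, 0, 0, 0, 0, -0.0007, 0, 0, 0, 0, 0, 0, -0.0007, 0]'

```text
clock: 14.48
eef_pos: [496.7, 9.3, 99.5]
eef_rot: [1.779, 1.571, 0.304]
wrist_force: [-0.4, -4.2, -2.6]
finger_gap: 0.3
```

apply_moves --plan '[0, 0, 0, 0, 0, -0.0007, 0, 0, 0, 0, 0, 0, -0.0007, 0]'

```text
clock: 14.72
eef_pos: [496.6, 10.7, 99.4]
eef_rot: [1.783, 1.571, 0.308]
wrist_force: [-0.4, -3.8, -3.3]
finger_gap: 0.2
```

apply_moves --plan '[0, 0, 0, 0, 0, -0.0007, 0, 0, 0, 0, 0, 0, -0.0007, 0]'

```text
clock: 14.98
eef_pos: [496.4, 12.1, 99.5]
eef_rot: [1.832, 1.571, 0.358]
wrist_force: [-0.5, -3.7, -2.8]
finger_gap: 0.3
```

apply_moves --plan '[0, 0, 0, 0, 0, -0.0007, 0, 0, 0, 0, 0, 0, -0.0007, 0]'

```text
clock: 15.22
eef_pos: [496.3, 13.5, 99.5]
eef_rot: [1.51, 1.571, 0.035]
wrist_force: [0.0, -4.3, -2.7]
finger_gap: 0.5
```

apply_moves --plan '[0, 0, 0, 0, 0, -0.0007, 0, 0, 0, 0, 0, 0, -0.0007, 0]'

```text
clock: 15.48
eef_pos: [496.2, 14.9, 99.5]
eef_rot: [1.459, 1.571, -0.016]
wrist_force: [1.4, -4.4, -2.7]
finger_gap: 0.3
```

apply_moves --plan '[0, 0, 0, 0, 0, -0.0007, 0, 0, 0, 0, 0, 0, -0.0007, 0]'

```text
clock: 15.72
eef_pos: [496.1, 16.3, 99.5]
eef_rot: [1.498, 1.571, 0.024]
wrist_force: [0.4, -3.6, -2.6]
finger_gap: 0.1
```

apply_moves --plan '[0, 0, 0, 0, 0, -0.0007, 0, 0, 0, 0, 0, 0, -0.0007, 0]'

```text
clock: 15.98
eef_pos: [495.9, 17.7, 99.5]
eef_rot: [1.886, 1.571, 0.411]
wrist_force: [-0.2, -4.6, -3.2]
finger_gap: 0.6
```

apply_moves --plan '[0, 0, 0, 0, 0, -0.0007, 0, 0, 0, 0, 0, 0, -0.0007, 0]'

```text
clock: 16.23
eef_pos: [495.8, 19.0, 99.5]
eef_rot: [1.54, 1.571, 0.065]
wrist_force: [0.7, -4.3, -2.6]
finger_gap: 0.7
```

apply_moves --plan '[0, 0, 0, 0, 0, -0.0007, 0, 0, 0, 0, 0, 0, -0.0007, 0]'

```text
clock: 16.48
eef_pos: [495.7, 20.4, 99.5]
eef_rot: [1.615, 1.571, 0.14]
wrist_force: [0.8, -4.5, -2.1]
finger_gap: 0.4
```

apply_moves --plan '[0, 0, 0, 0, 0, -0.0007, 0, 0, 0, 0, 0, 0, -0.0007, 0]'

```text
clock: 16.73
eef_pos: [495.5, 21.8, 99.5]
eef_rot: [1.628, 1.571, 0.153]
wrist_force: [1.5, -5.0, -2.8]
finger_gap: 0.6
```

apply_moves --plan '[0, 0, 0, 0, 0, -0.0007, 0, 0, 0, 0, 0, 0, -0.0007, 0]'

```text
clock: 16.98
eef_pos: [495.4, 23.2, 99.5]
eef_rot: [1.689, 1.571, 0.214]
wrist_force: [1.5, -3.6, -3.1]
finger_gap: 1.0
```

apply_moves --plan '[0, 0, 0, 0, 0, -0.0007, 0, 0, 0, 0, 0, 0, -0.0007, 0]'

```text
clock: 17.23
eef_pos: [495.3, 24.6, 99.5]
eef_rot: [1.462, 1.571, -0.013]
wrist_force: [2.0, -4.6, -3.1]
finger_gap: 0.2
```

apply_moves --plan '[0, 0, 0, 0, 0, -0.0007, 0, 0, 0, 0, 0, 0, -0.0007, 0]'

```text
clock: 17.48
eef_pos: [495.1, 26.0, 99.5]
eef_rot: [1.721, 1.571, 0.247]
wrist_force: [0.2, -3.2, -2.9]
finger_gap: 0.6
```

apply_moves --plan '[0, 0, 0, 0, 0, -0.0007, 0, 0, 0, 0, 0, 0, -0.0007, 0]'

```text
clock: 17.73
eef_pos: [495.0, 27.4, 99.5]
eef_rot: [1.581, 1.571, 0.106]
wrist_force: [1.8, -2.9, -2.6]
finger_gap: 0.3
```

apply_moves --plan '[0, 0, 0, 0, 0, -0.0007, 0, 0, 0, 0, 0, 0, -0.0007, 0]'

```text
clock: 17.98
eef_pos: [494.8, 28.8, 99.5]
eef_rot: [1.999, 1.571, 0.524]
wrist_force: [2.4, -3.5, -2.4]
finger_gap: 0.4
```

apply_moves --plan '[0, 0, 0, 0, 0, -0.0007, 0, 0, 0, 0, 0, 0, -0.0007, 0]'

```text
clock: 18.23
eef_pos: [494.7, 30.2, 99.5]
eef_rot: [1.409, 1.571, -0.066]
wrist_force: [2.6, -3.6, -2.2]
finger_gap: 0.4
```

apply_moves --plan '[0, 0, 0, 0, 0, -0.0007, 0, 0, 0, 0, 0, 0, -0.0007, 0]'

```text
clock: 18.48
eef_pos: [494.6, 31.6, 99.5]
eef_rot: [1.585, 1.571, 0.11]
wrist_force: [2.3, -3.0, -2.5]
finger_gap: 0.7
```

apply_moves --plan '[0, 0, 0, 0, 0, -0.0007, 0, 0, 0, 0, 0, 0, -0.0007, 0]'

```text
clock: 18.73
eef_pos: [494.5, 33.0, 99.5]
eef_rot: [1.478, 1.571, 0.003]
wrist_force: [2.5, -3.5, -1.5]
finger_gap: 0.4
```

apply_moves --plan '[0, 0, 0, 0, 0, -0.0007, 0, 0, 0, 0, 0, 0, -0.0007, 0]'

```text
clock: 18.98
eef_pos: [494.3, 34.3, 99.5]
eef_rot: [0.506, 1.571, -0.969]
wrist_force: [2.5, -6.1, -2.1]
finger_gap: 0.5
```

apply_moves --plan '[0, 0, 0, 0, 0, -0.0004, 0, 0, 0, 0, 0, 0, 0, 0]'

```text
clock: 19.23
eef_pos: [494.3, 34.5, 99.5]
eef_rot: [0.323, 1.57, -1.152]
wrist_force: [2.8, -6.1, -1.8]
finger_gap: 0.5
```

apply_moves --plan '[0, 0, 0, 0, 0, -0.0005, 0, 0, 0, 0, 0, 0, 0, 0]'

```text
clock: 19.48
eef_pos: [494.3, 34.7, 99.5]
eef_rot: [0.151, 1.57, -1.324]
wrist_force: [2.6, -7.6, -2.6]
finger_gap: 0.8
```

apply_moves --plan '[0, 0, 0, 0, 0, -0.0005, 0, 0, 0, 0, 0, 0, -0.0005, 0, 0, 0, 0, 0, 0, 0, 0]'

```text
clock: 19.85
eef_pos: [494.2, 35.3, 99.5]
eef_rot: [0.051, 1.569, -1.424]
wrist_force: [3.5, -11.3, -1.6]
finger_gap: 0.4
```

apply_moves --plan '[0, 0, 0, 0, 0, -0.0006, 0, 0, 0, 0, 0, 0, 0, 0]'

```text
clock: 20.1
eef_pos: [494.2, 35.7, 99.5]
eef_rot: [0.052, 1.569, -1.423]
wrist_force: [2.6, -14.1, -1.5]
finger_gap: 0.7
```

apply_moves --plan '[0, 0, 0, 0, 0, 0, 0, 0, 0, 0, 0, 0, 0, 0]'

```text
clock: 20.35
eef_pos: [494.2, 35.7, 99.5]
eef_rot: [0.026, 1.569, -1.449]
wrist_force: [3.0, -13.4, -0.4]
finger_gap: 0.4
```

Bedded: about 13.9 N of push, so about 10 N on the seal. Backing off along -y, then rising clear.

apply_moves --plan '[0, 0, 0, 0, 0, 0.003, 0, 0, 0, 0, 0, 0, 0.006, 0, 0, 0, 0, 0, 0, 0.015, 0, 0, 0, 0, -0.01, 0, 0.02, 0, 0, 0, 0, -0.05, 0, 0, 0]'

```text
clock: 20.98
eef_pos: [497.0, -8.5, 158.0]
eef_rot: [-1.772, 1.565, 3.035]
wrist_force: [0.3, -0.3, 0.4]
finger_gap: 0.4
```

apply_moves --plan '[0, 0, 0, -0.05, 0, 0.02, 0, 0, 0, 0, -0.03, 0, 0.05, 0, 0, 0, 0, 0, 0, 0.05, 0, 0, 0, 0, 0, 0, 0.05, 0, 0, 0, 0, 0, 0, 0, 0]'

```text
clock: 21.6
eef_pos: [514.0, -179.4, 239.0]
eef_rot: [-2.028, 1.57, 2.777]
wrist_force: [-0.1, 1.5, -0.1]
finger_gap: 0.4
```

```bash
python3 - <<'E'
from h import *
from cell import readout
np.set_printoptions(precision=2,suppress=True)
st=readout.read_state();c=cam("wrist"); print(st["clock"],st["eef_pos"],st["wrist_force"])
cv2.imwrite("pics/w12.png",cv2.resize(c["image"],None,fx=1.4,fy=1.4)[:,:,::-1])
c=cam("top"); cv2.imwrite("pics/t12.png",cv2.resize(c["image"][150:275,185:440],None,fx=3,fy=3)[:,:,::-1])
E
```

```text
21.6 [ 514.04 -179.38  238.96] [-0.1   1.46 -0.12]
```

View pics/w12.png

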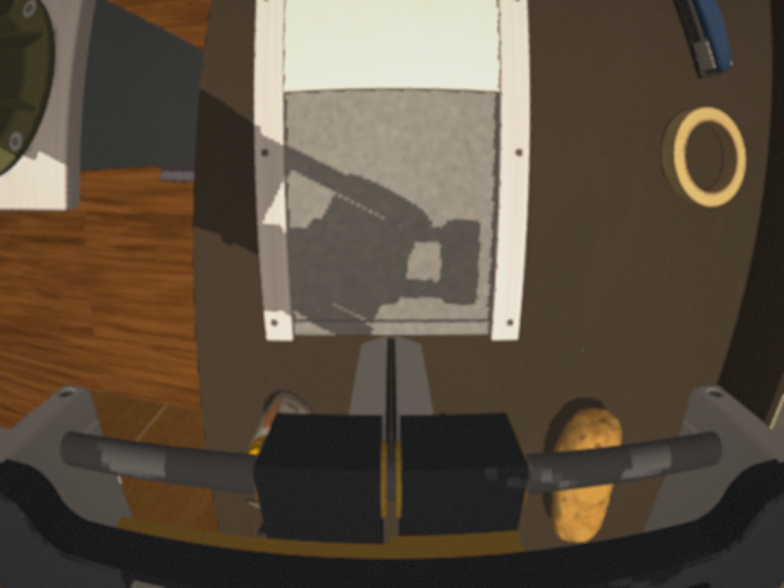

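View pics/t12.png

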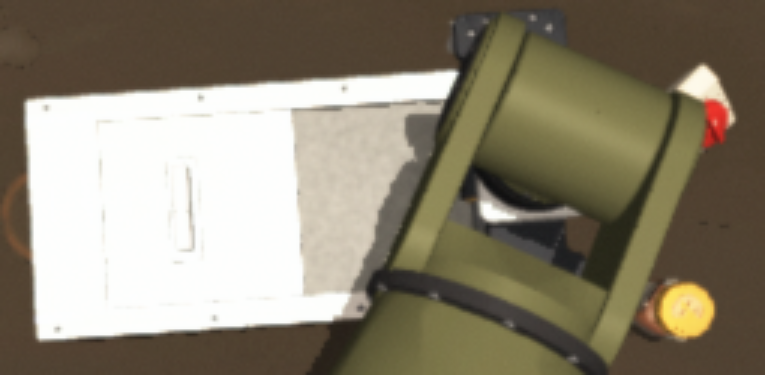

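The hatch is closed under the strip, with its handle at (181,208) in the zoomed top view. The jar and timer are in place and the arm is clear. One last position check, then I'll sign off.

```bash
python3 - <<'E'
from h import *
from cell import ticket,readout
c=cam("top"); a=np.radians(5.45)
p=onz(c,(185+181.5/3-.33,150+208/3-.33),118)[:2]-np.array([500.3,-28]); y=p@[-np.sin(a),np.cos(a)]
e=[onz(c,(185+u/3-.33,150+v/3-.33),86)[:2]-np.array([500.3,-28]) for u,v in((293,109),(304,293))]
print("handle y",y,"value",(185-95-y), "rear edge y",[q@[-np.sin(a),np.cos(a)] for q in e])
t0=cv2.imread("pics/top0.png")[:,:,::-1].astype(int); d=abs(t0-c["image"].astype(int)).max(2)
print("timer/jar cap change", (d[170:205,424:436]>40).sum(), (d[244:262,406:424]>40).sum())
print(readout.read_state()["wrist_force"]); print(ticket.sign_off())
E
```

```text
handle y 78.32366994665573 value 11.676330053344273 rear edge y [np.float64(-17.35926119910187), np.float64(-16.03144599101084)]
timer/jar cap change 0 0
[ 0.1960132  -0.04377771 -0.43556988]
the job is handed in; nothing more can be done
None
```

The vial is in the well and the hatch is shut on its seal. I handed the job in at about 22 s of the 64 s allowed.

**Vial:** I gripped it with the fingertips about 25 mm above its base and lined it up over the well using the wrist camera. I lowered it until it touched the floor at the expected depth; the push peaked at about 11 N. After release the wrist and scene views both showed it upright in the well. It could not be seen again once the hatch covered it.

**Hatch:** I pushed the handle with the fingers shut, in steps of about 1.4 mm over the last stretch.
- **Seal contact:** it came at roughly 11–12 mm from the frame's origin.
- **Bedding push:** the last steady readings were 14.3 and 13.6 N, so about 10 N on the seal after the 4 N of track friction.
- **After letting go:** the top view put the handle at a hatch value of about 11.7 mm, so it stayed shut. That is good to only 1–2 mm, so it cannot show the small spring-back.

**Last checks:** the arm was clear, with wrist force under 0.5 N. The visible parts of the jar cap and timer had not changed in the top view since the start.

**Disagreements:** the wrist camera read 3–6 mm too far along y compared with the fixed cameras, so I used it only for relative alignment. My first estimate of the case's angle (4.75°) was wrong, and an edge fit corrected it to 5.45° before I relied on it.

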